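# Test the emergency stop of the glaze jar mill and re-arm it

## Task

Run the stop test on the glaze jar mill with your fingertips only, gripping and lifting nothing: push the red mushroom stop button in until it latches and take the finger off so that it stays in by itself, then push its lobes round clockwise, without forcing, until it releases, and let it spring back out and home. Then press the blue reset button all the way in and let it go, so that the mill is ready. Leave the green start button alone and do not shift the mug, tub and pot that stand around.

Things in the scene. Friction and masses are not known exactly. Their poses are not given: they have to be found in the camera images.
- mill: jar mill fixed to the bench. Origin on the bench under the middle of its control housing, a dark blue box 260 (x) x 240 (y) x 140 mm high; the flat top is the grey control plate. -x is the operator's side. From the housing the roller frame runs 420 mm more along -y; the white jar on it, diameter 152, top 258 mm above the bench, starts 225 mm from the housing's middle
- estop: fixed base of the stop button: yellow disc, diameter 90, 3 mm thick, with a black collar, diameter 33, 8 mm high. Origin on the button's axis at the control plate's surface (140 mm above the bench), z up. With the red head at home one of its lobes points along +x. 70 mm around the axis nothing else stands on the plate
- stop_top (a point): top centre of the red mushroom head, on its axis; moves with it. The head is a domed hub, diameter 46, with three round-cornered lobes 120 degrees apart, each 25 mm wide, reaching 31 mm from the axis, finger hollows between them. Button out: underside 20, lobe tops 38, dome top 43.5 mm above the control plate; latched in, all 7 mm lower
- stop_lobe (a point): middle of the end of one of the three lobes, 31 mm from the axis, at the lobe's mid height; it goes round and down with the head. The other two lobes stand 120 degrees to either side
- stop_press (a joint): how far the red head is pushed in, m: 0 out, about 0.007 latched and left alone, hard stop at 0.0115. It resists up to about 9 N, then snaps in; pushed to near the hard stop the latch has surely caught. It then stays in until it is twisted
- stop_twist (a joint): how far the red head is turned clockwise seen from above, rad: 0 home, stop at 1.1; a spring turns it back home. It needs up to 0.08 N m, 2 to 4 N at a lobe. When latched in, turning it past 0.5 to 0.7 draws the latch and the head springs up 7 mm; turned less it stays latched
- reset_top (a point): top centre of the blue reset push button, diameter 28, in a steel bezel of diameter 44 and 12 mm high; its top is 22 mm above the control plate. Blue and green buttons stand 90 mm apart along the operator's edge of the plate and may change places
- reset (a joint): how far the blue button is pushed in, m: 0 out, 0.006 fully in (about 5 N); springs back
- start_top (a point): top centre of the green start push button, like the blue one in size; not to be pressed
- start (a joint): how far the green button is pushed in, m; leave at 0
- mug: loose blue ceramic mug, diameter 76, 85 mm high, handle at its +y, on the bench beside the housing at its +y side, nearer the operator; origin under its centre. Leave alone
- glaze_tub: loose terracotta-coloured lidded tub, diameter 84, 95 mm high, on the bench beside the housing at its +y side, behind the mug; origin under its centre. Leave alone
- test_pot: loose small green test pot, diameter 44, 38 mm high, on a far corner of the control plate; origin under its centre. Leave alone

How it is judged (in metres and radians):
On the way, in this order (a step that is already met when the one before it is completed fails the run):
1. the red button is latched in and stays in by itself, with no finger on it (value of joint stop_press above 0.0055 m and contact force between the fingers and estop below 0.5 N), for 0.3 s.
2. the latched button is being turned clockwise (value of joint stop_press above 0.0045 m and value of joint stop_twist above 0.25 rad).
3. the button has sprung back out and turned home (value of joint stop_press below 0.002 m and value of joint stop_twist below 0.15 rad), for 0.2 s.
4. the blue reset button is pressed in, with the stop button out (value of joint reset above 0.0045 m and value of joint stop_press below 0.002 m), for 0.05 s.
At the end, for the whole second after the job is handed in: the red stop button is out (within 2 mm) and turned home (within 0.1 rad), the blue and green buttons are out (within 1.5 mm), and mug, tub and pot are within 20 mm of where they stood (value of joint stop_press below 0.002 m and value of joint stop_twist below 0.1 rad and value of joint each of reset, start below 0.0015 m and distance of each of mug, glaze_tub, test_pot from where it was at the start of the episode below 0.02 m); the robot touches nothing.
It fails at once if the green start button is pressed in by more than 2.5 mm (value of joint start above 0.0025 m).
It fails at once if the stop button is gripped or forced (over 40 N from the fingers) (contact force between the fingers and estop above 40 N).
It fails at once if the mug, tub or pot is lifted or shifted by more than 20 mm (distance of any of mug, glaze_tub, test_pot from where it was at the start of the episode above 0.02 m).
It also fails if it takes over 53 s, if anything falls off the work surface, if the arm or the gripper's body presses on something with over 40 N, if the wrist force passes 120 N, or if a joint passes its speed limit or range.

## Robot

A 7-joint arm with a two-finger parallel gripper is mounted at the origin on the work surface. World frame = base frame: x ahead of the robot, y to its left, z up, the work surface at z = 0. Lengths are in mm, angles in rad, forces in N, time in s.
With the tool pointing down it reaches from about 425 to 975 mm from the base axis. Payload 16.7 kg.
Tool frame: the origin (TCP) lies at the very end of the fingers, on their centre line; the grasp point (between the pads) lies 19 mm behind it; z points along the fingers, x is the direction in which the jaws open and shut, and the axes are right-handed (so a half turn about z gives the same grasp; the last joint's range is limited). The gripper opens to 85 mm and grips with 20 to 120 N. Pads are 22 mm wide; open, the fingers measure 114 mm over their backs; the gripper's body (76 mm by 85 mm) begins 54 mm behind the grasp point. The pads swing forward as they close: fully open they stand 13 mm farther back than shut.
Start: joints at [1.127, 0.426, 0.074, 1.606, -0.034, 1.111, -0.067], TCP at [196.089, -645.852, 231.302] pointing down, gripper open.
Joint ranges: [-2.85, 2.85], [-0.5, 2.14], [-1.23, 1.37], [0.21, 2.46], [-1.02, 4.16], [0.16, 2.05], [-2.73, 2.73]. Speed limits (rad/s): [1.89, 1.89, 2.39, 2.39, 3.01, 3.01, 3.01].

## Interface

Orientations are given as a unit quaternion [x, y, z, w].
In Python, from cell import status, eyes, job gives the robot as it stands.
- The arm moves only by the tool send_rows, never from a script. Its argument "targets" is a list of rows, each an object of numbers: "fingers": the opening, from -1 (shut) to 1 (fully open), so that 0 is half open; "x", "y", "z": the shift along the world's x, y, z in units of 25 cm (1.0 is 25 cm); "ax", "ay", "az": the turn, a rotation vector about the world's x, y, z in units of pi rad (1.0 is pi rad). A call has 1 to 12 rows; each row is the pose to reach, as a shift and turn from the pose commanded when the call began, turning the shorter way round; what a row does not reach only later rows make up. A row lasts 1/12 s, in which the tool goes at most 41.7 mm and 7.16 degrees, less where a joint would pass 70% of its speed; a pose out of reach is approached as far as the arm can. A call with a number of a shift or a turn outside -1 to 1 is refused whole. A call with a gripper value outside its range is refused whole. The fingers move at their own pace and stop on an object; "grip_force" is the grip in N (left out, the last holds). Time passes only in rows, so rows that repeat a pose let the fingers close. It gives the time, the measured TCP pose, the force and the opening at its end, in the units of the state.
- status.get_obs(): the state, without advancing time (a new reading comes with each control period).
- eyes.camera(name): name is "side" or "top" or "wrist"; returns the picture (400x640x3 uint8, red, green, blue); there is no depth.
- eyes.get_calibration(name): a dict with "fx", "fy", "cx", "cy" (pixels), "rvec" (rotation vector, rad) and "tvec" (3), from world to camera coordinates, as OpenCV has them; the wrist camera has in their place "T_tool_cam" (4x4, takes a point from camera to tool coordinates, whose origin is the TCP and whose axes are the tool frame's). Camera axes: x right, y down, z forward; pixel columns grow to the right and rows downward; lengths in mm; the calibration is good to about 2 mm. A picture is of the moment at which its call begins: read the wrist's pose just before it. get_calibration takes no time and is no camera call.
- job.finish_job(): hands the job in, once; it reports no verdict.
The state is a dict: "t": time; "qpos": joint angles; "dq": joint speeds; "effort": joint torques, N m; "position": TCP position; "tool_rot": TCP orientation; "force": force on the tool from outside, world axes, zero at the start; "wrist_torque": the same for the moment, N m; "gripper_width": finger opening in mm.
Only numpy, scipy, OpenCV 4.12 (cv2) and the standard library are available. Lean on these libraries where they do the work, as an engineer would, in place of code of your own. Each camera call takes 0.05 s, during which the arm holds its last target.

## Working session

There is one attempt and no reset: what is moved stays moved. The work goes in short steps, Python scripts to look and compute and a tool call to move; the robot and the scene stay as the last step left them, time stands still between calls to the robot, and variables do not carry over. Pictures are saved under pics/ and viewed, and the job is handed in when it is done.

Besides the shell and the picture viewer there is one more tool, called after "Request:" by a JSON object that holds its "method" and its "body", one argument or row to a line. send_rows: Moves the arm, as the interface text tells. Shifts and turns lie within -1 to 1; 1 stands for 25 cm of shift or pi rad of turn. Its arguments: {"type":"object","properties":{"targets":{"type":"array","items":{"type":"object","properties":{"fingers":{"type":"number"},"x":{"type":"number"},"y":{"type":"number"},"z":{"type":"number"},"ax":{"type":"number"},"ay":{"type":"number"},"az":{"type":"number"}}}},"grip_force":{"type":"number"}},"required":["targets"]}

```bash
mkdir -p pics; cat > h.py <<'E'
import numpy as np, cv2
from scipy.spatial.transform import Rotation as R
from cell import status, eyes, job
def save(name,fn,crop=None,sc=1):
    im=eyes.camera(name)
    np.save('pics/'+fn+'.npy',im)
    cv2.imwrite('pics/'+fn+'.png',im[:,:,::-1])
    return im
def ray(name,u,v,obs=None):
    c=eyes.get_calibration(name)
    d=np.array([(u-c['cx'])/c['fx'],(v-c['cy'])/c['fy'],1.])
    if 'T_tool_cam' in c:
        T=np.array(c['T_tool_cam']); Rt=R.from_quat(obs['tool_rot']).as_matrix(); p=np.array(obs['position'])
        return Rt@T[:3,3]+p, Rt@T[:3,:3]@d
    Rm=cv2.Rodrigues(np.array(c['rvec'],float))[0]; t=np.array(c['tvec'],float).ravel()
    return -Rm.T@t, Rm.T@d
def atz(name,u,v,z,obs=None):
    o,d=ray(name,u,v,obs); return o+d*(z-o[2])/d[2]
def proj(name,P,obs=None):
    c=eyes.get_calibration(name)
    Rm=cv2.Rodrigues(np.array(c['rvec'],float))[0]; t=np.array(c['tvec'],float).ravel()
    q=Rm@np.array(P,float)+t; return c['fx']*q[0]/q[2]+c['cx'],c['fy']*q[1]/q[2]+c['cy']
E
python3 - <<'E'
from h import *
o=status.get_obs(); print(o)
for n in('side','top','wrist'): save(n,n+'0'); print(eyes.get_calibration(n))
E
```

```text
{'t': 0.0, 'qpos': array([ 1.12650048,  0.42675517,  0.07382894,  1.6065954 , -0.03409251,
        1.11079561, -0.06710035]), 'dq': array([-0.00132475, -0.00047321, -0.00090501,  0.00167184,  0.00074066,
        0.00162623, -0.00114302]), 'effort': array([-8.09570320e-04, -9.49815059e+01,  3.76013249e+00, -4.63511395e+01,
        1.91531779e-02,  1.02582053e-02, -1.10876181e-05]), 'position': array([ 195.98469851, -645.50207942,  230.59960878]), 'tool_rot': array([ 8.03285748e-01, -5.95593475e-01, -5.46966722e-04, -3.46334108e-04]), 'force': array([-0.10510574, -1.04339127,  0.09244398]), 'wrist_torque': array([ 0.05483475,  0.01112986, -0.00218108]), 'gripper_width': 85.27757434218941}
{'fx': 496.2723504317835, 'fy': 496.2723504317835, 'cx': 310.97086559655736, 'cy': 200.6753694628406, 'rvec': array([ 0.65390189, -2.69845276,  1.02794577]), 'tvec': array([583.8111289 , 219.25162258, 825.83143697])}
{'fx': 477.3477624959422, 'fy': 477.3477624959422, 'cx': 316.3967212202723, 'cy': 209.29553846403607, 'rvec': array([ 2.18443734, -2.16917946,  0.09888123]), 'tvec': array([104.27430277, 600.85014193, 987.41143921])}
{'fx': 321.4208898256412, 'fy': 321.4208898256412, 'cx': 319.94669054355427, 'cy': 200.67529756359755, 'T_tool_cam': array([[ 9.99999839e-01,  5.30831768e-04,  1.99388127e-04,
         3.86464774e-01],
       [-5.65297066e-04,  9.60830691e-01,  2.77135462e-01,
        -7.05975567e+01],
       [-4.44659247e-05, -2.77135530e-01,  9.60830836e-01,
        -1.42558821e+02],
       [ 0.00000000e+00,  0.00000000e+00,  0.00000000e+00,
         1.00000000e+00]])}
```

View pics/side0.png

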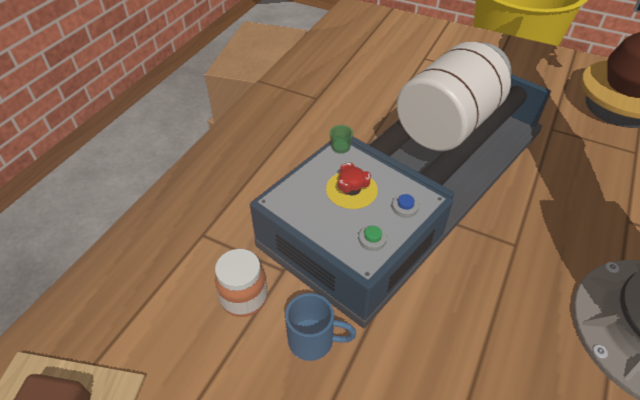

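View pics/top0.png

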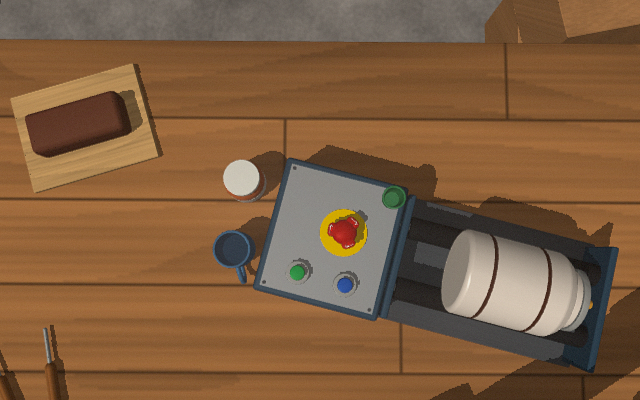

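View pics/wrist0.png

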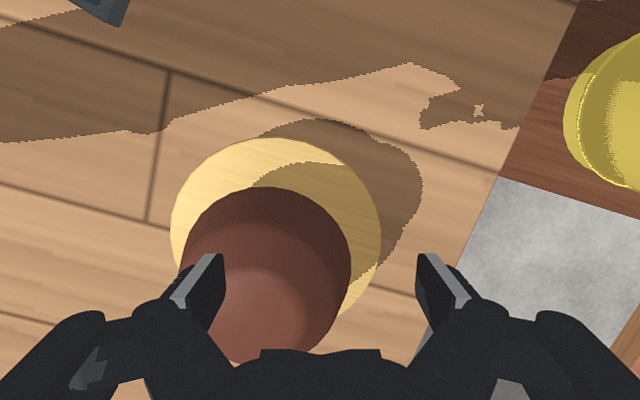

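```bash
python3 - <<'E'
import cv2,numpy as np
im=cv2.imread('pics/top0.png')
cv2.imwrite('pics/topc.png',cv2.resize(im[140:330,240:430],None,fx=3.1,fy=3.1,interpolation=cv2.INTER_CUBIC))
im=cv2.imread('pics/side0.png')
cv2.imwrite('pics/sidec.png',cv2.resize(im[120:320,240:460],None,fx=2.9,fy=2.9,interpolation=cv2.INTER_CUBIC))
from h import *
import h
for uv in [(290,159),(409,191),(376,320),(255,288)]: print(uv,atz('top',*uv,140))
print(atz('top',343.5,232,143),atz('top',345,285,162),atz('top',297,272,162))
print(atz('top',394,198,178),atz('top',240,178,95),atz('top',234,248,85))
E
```

```text
(290, 159) [685.75099391 159.57021636 140.        ]
(409, 191) [626.0138312  -66.39730522 140.        ]
(376, 320) [385.38061337  -2.90724619 140.        ]
(255, 288) [442.38005638 221.71808552 140.        ]
[547.4246456   57.64231271 143.        ] [450.52654891  55.85603353 162.        ] [473.33464068 143.17029106 162.        ]
[608.13717305 -31.62009489 178.        ] [655.49323309 261.15442069  95.        ] [516.5524161  271.70767553  85.        ]
```

View pics/topc.png

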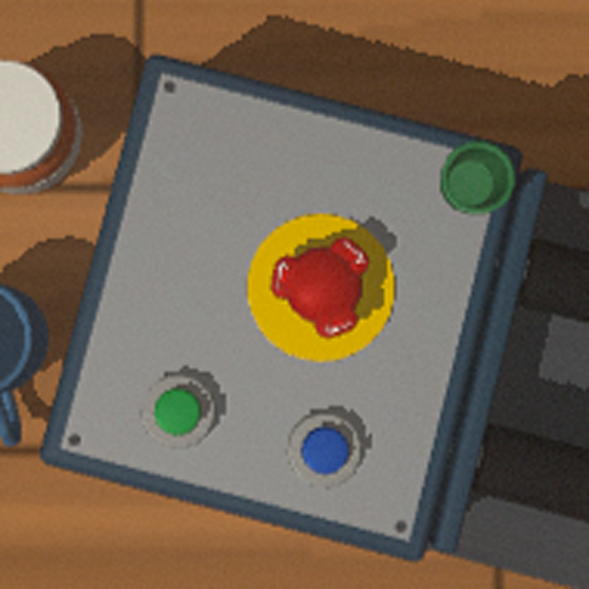

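View pics/sidec.png

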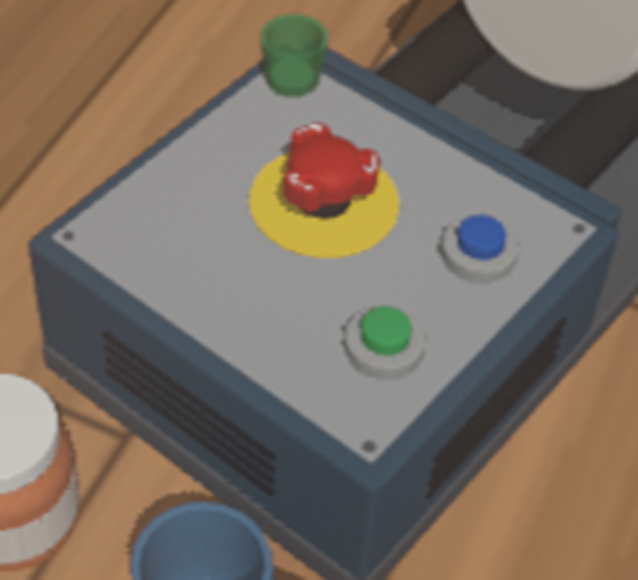

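```bash
python3 - <<'E'
from h import *
def tri(a,b):
    (o1,d1),(o2,d2)=ray('top',*a),ray('side',*b)
    A=np.stack([d1,-d2],1); s=np.linalg.lstsq(A,o2-o1,rcond=None)[0]
    p,q=o1+d1*s[0],o2+d2*s[1]; return (p+q)/2,np.linalg.norm(p-q)
T=lambda u,v:(u/3.1+240-.3,v/3.1+140-.3)
S=lambda u,v:(u/2.9+240-.3,v/2.9+120-.3)
print('disc',tri(T(322,287),S(325,202)),atz('top',*T(322,287),143),atz('side',*S(325,202),143))
print('blue',tri(T(326,451),S(482,235)),atz('top',*T(326,451),162),atz('side',*S(482,235),162))
print('green',atz('top',*T(178,412),162),atz('side',*S(387,328),162))
for p in[(355,246),(277,275),(337,331)]: 
  q=atz('top',*T(*p),174); c=atz('top',*T(322,287),143); d=q-c; print(q,np.hypot(*d[:2]),np.degrees(np.arctan2(d[1],d[0])))
o=status.get_obs(); c=c[:3]
print((np.array([c[0]-20,c[1],380])-o['position'])/250)
E
```

```text
disc (array([546.91849231,  57.20937793, 138.86722365]), np.float64(0.3244020666694378)) [546.90043486  57.50848772 143.        ] [545.34592812  60.78372057 143.        ]
blue (array([450.14071894,  55.87948085, 156.73729665]), np.float64(0.640522355522607)) [450.19463679  56.1071627  162.        ] [449.40885091  60.7638838  162.        ]
green [472.24798037 142.94189725 162.        ] [471.28131106 146.57560263 162.        ]
[569.70617011  40.09320379 174.        ] 28.694837074002297 -37.36666177752307
[552.43532224  85.59218358 174.        ] 28.623922713752034 78.85072671651005
[520.11461043  50.56434424 174.        ] 27.671312201315313 -165.46620538437662
[1.32363409 2.81231474 0.59693889]
```

Request:
{"method": "send_rows", "body": {
  "targets": [
    {"z": 0.6,"fingers": -1},
    {"z": 0.6,"fingers": -1},
    {"z": 0.6,"fingers": -1},
    {"z": 0.6,"x": 0.2,"y": 0.1,"fingers": -1},
    {"z": 0.6,"x": 0.3,"y": 0.3,"fingers": -1},
    {"z": 0.6,"x": 0.5,"y": 0.5,"fingers": -1},
    {"z": 0.6,"x": 0.6,"y": 0.6,"fingers": -1},
    {"z": 0.6,"x": 0.7,"y": 0.8,"fingers": -1},
    {"z": 0.6,"x": 0.8,"y": 0.9,"fingers": -1},
    {"z": 0.6,"x": 0.9,"y": 1.0,"fingers": -1},
    {"z": 0.6,"x": 0.9,"y": 1.0,"fingers": -1},
    {"z": 0.6,"x": 0.9,"y": 1.0,"fingers": -1}
  ],
  "grip_force": 20
}}

```text
schema error: expected keys fingers, x, y, z, ax, ay, az
```

```bash
python3 -c "
from h import *
print(status.get_obs())"
```

```text
{'t': 0.15, 'qpos': array([ 1.12650522,  0.42657588,  0.0738613 ,  1.6064932 , -0.03410325,
        1.11079456, -0.06704878]), 'dq': array([-2.28459506e-03, -2.39322287e-03,  1.56228505e-03, -2.44824124e-03,
       -5.78378218e-04,  2.36496325e-04,  6.87374827e-05]), 'effort': array([ 4.56914786e-03, -9.50314522e+01,  3.76377404e+00, -4.63763309e+01,
        1.92284805e-02,  7.81720824e-03,  2.12372456e-06]), 'position': array([ 195.99191233, -645.57019679,  230.7652771 ]), 'tool_rot': array([ 8.03290495e-01, -5.95587209e-01, -4.24506095e-04, -2.75187578e-04]), 'force': array([ 0.9815151 ,  0.32043781, -0.53319591]), 'wrist_torque': array([0.04624729, 0.02779975, 0.01613287]), 'gripper_width': 85.26414887091198}
```

Request:
{"method": "send_rows", "body": {
  "targets": [
    {"x": 0,"y": 0,"z": 0.2,"ax": 0,"ay": 0,"az": 0.03,"fingers": -1},
    {"x": 0,"y": 0,"z": 0.4,"ax": 0,"ay": 0,"az": 0.06,"fingers": -1},
    {"x": 0,"y": 0,"z": 0.6,"ax": 0,"ay": 0,"az": 0.09,"fingers": -1},
    {"x": 0.1,"y": 0.1,"z": 0.6,"ax": 0,"ay": 0,"az": 0.12,"fingers": -1},
    {"x": 0.2,"y": 0.2,"z": 0.6,"ax": 0,"ay": 0,"az": 0.15,"fingers": -1},
    {"x": 0.3,"y": 0.3,"z": 0.6,"ax": 0,"ay": 0,"az": 0.18,"fingers": -1},
    {"x": 0.4,"y": 0.4,"z": 0.6,"ax": 0,"ay": 0,"az": 0.21,"fingers": -1},
    {"x": 0.5,"y": 0.5,"z": 0.6,"ax": 0,"ay": 0,"az": 0.24,"fingers": -1},
    {"x": 0.6,"y": 0.6,"z": 0.6,"ax": 0,"ay": 0,"az": 0.27,"fingers": -1},
    {"x": 0.7,"y": 0.7,"z": 0.6,"ax": 0,"ay": 0,"az": 0.3,"fingers": -1},
    {"x": 0.8,"y": 0.8,"z": 0.6,"ax": 0,"ay": 0,"az": 0.33,"fingers": -1},
    {"x": 0.9,"y": 0.9,"z": 0.6,"ax": 0,"ay": 0,"az": 0.36,"fingers": -1}
  ],
  "grip_force": 20
}}

```text
t: 1.15
position: [421.9, -419.4, 381.3]
tool_rot: [0.998, -0.07, -0.0, -0.0]
force: [0.2, -0.6, 1.7]
gripper_width: 0.0
```

```bash
python3 -c "
from h import *
o=status.get_obs();print(o['t'],o['qpos'].round(2),o['position'],o['gripper_width'])"
```

```text
1.15 [ 0.88  0.21 -0.25  1.58  0.05  1.36  0.49] [ 421.93819497 -419.37411145  381.25006462] 0.012974832767694624
```

Request:
{"method": "send_rows", "body": {
  "targets": [
    {"x": 0.03,"y": 0.1,"z": 0,"ax": 0,"ay": 0,"az": 0.02,"fingers": -1},
    {"x": 0.06,"y": 0.2,"z": 0,"ax": 0,"ay": 0,"az": 0.04,"fingers": -1},
    {"x": 0.09,"y": 0.3,"z": 0,"ax": 0,"ay": 0,"az": 0.06,"fingers": -1},
    {"x": 0.12,"y": 0.4,"z": 0,"ax": 0,"ay": 0,"az": 0.08,"fingers": -1},
    {"x": 0.14,"y": 0.5,"z": 0,"ax": 0,"ay": 0,"az": 0.1,"fingers": -1},
    {"x": 0.16,"y": 0.6,"z": 0,"ax": 0,"ay": 0,"az": 0.12,"fingers": -1},
    {"x": 0.18,"y": 0.7,"z": 0,"ax": 0,"ay": 0,"az": 0.14,"fingers": -1},
    {"x": 0.2,"y": 0.8,"z": 0,"ax": 0,"ay": 0,"az": 0.16,"fingers": -1},
    {"x": 0.2,"y": 0.9,"z": 0,"ax": 0,"ay": 0,"az": 0.18,"fingers": -1},
    {"x": 0.2,"y": 1.0,"z": 0,"ax": 0,"ay": 0,"az": 0.2,"fingers": -1}
  ]
}}

```text
t: 1.98
position: [471.0, -168.4, 381.2]
tool_rot: [0.97, 0.242, -0.0, -0.0]
force: [-0.7, 0.2, -0.1]
gripper_width: 0.0
```

Request:
{"method": "send_rows", "body": {
  "targets": [
    {"x": 0.03,"y": 0.1,"z": 0,"ax": 0,"ay": 0,"az": 0.03,"fingers": -1},
    {"x": 0.06,"y": 0.2,"z": 0,"ax": 0,"ay": 0,"az": 0.06,"fingers": -1},
    {"x": 0.09,"y": 0.3,"z": 0,"ax": 0,"ay": 0,"az": 0.09,"fingers": -1},
    {"x": 0.12,"y": 0.4,"z": 0,"ax": 0,"ay": 0,"az": 0.12,"fingers": -1},
    {"x": 0.14,"y": 0.5,"z": 0,"ax": 0,"ay": 0,"az": 0.15,"fingers": -1},
    {"x": 0.16,"y": 0.6,"z": 0,"ax": 0,"ay": 0,"az": 0.18,"fingers": -1},
    {"x": 0.18,"y": 0.7,"z": 0,"ax": 0,"ay": 0,"az": 0.21,"fingers": -1},
    {"x": 0.2,"y": 0.8,"z": 0,"ax": 0,"ay": 0,"az": 0.24,"fingers": -1},
    {"x": 0.2,"y": 0.9,"z": 0,"ax": 0,"ay": 0,"az": 0.28,"fingers": -1},
    {"x": 0.2,"y": 0.9,"z": 0,"ax": 0,"ay": 0,"az": 0.28,"fingers": -1},
    {"x": 0.2,"y": 0.9,"z": 0,"ax": 0,"ay": 0,"az": 0.28,"fingers": -1}
  ]
}}

```text
t: 2.9
position: [520.4, 56.4, 381.3]
tool_rot: [0.775, 0.632, -0.0, -0.0]
force: [0.1, -0.9, -0.2]
gripper_width: -0.1
```

```bash
python3 -c "
from h import *
o=status.get_obs();print(o['t'],o['qpos'].round(2),o['position'],R.from_quat(o['tool_rot']).as_matrix().round(3),o['force'])
save('wrist','w1')
np.save('o1.npy',o)"
```

```text
2.9 [ 0.43  0.13 -0.73  1.7   0.09  1.35  1.06] [520.41745167  56.38713107 381.3350058 ] [[ 0.202  0.979 -0.   ]
 [ 0.979 -0.202  0.   ]
 [ 0.    -0.    -1.   ]] [ 0.0763483  -0.91317353 -0.19248833]
```

View pics/w1.png

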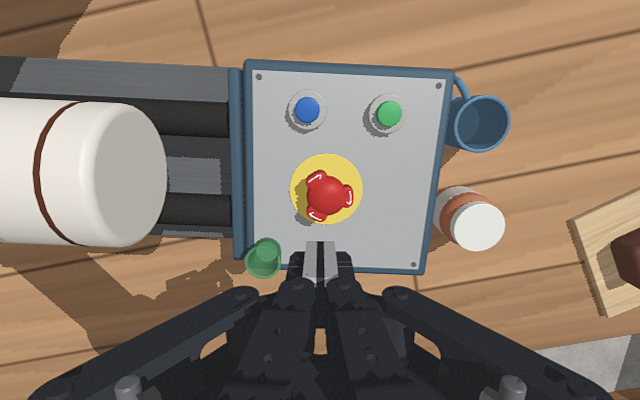

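```bash
python3 -c "
import cv2
im=cv2.imread('pics/w1.png')
cv2.imwrite('pics/w1c.png',cv2.resize(im[80:240,270:430],None,fx=3.7,fy=3.7,interpolation=cv2.INTER_CUBIC))"
```

```text
(no output)
```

View pics/w1c.png

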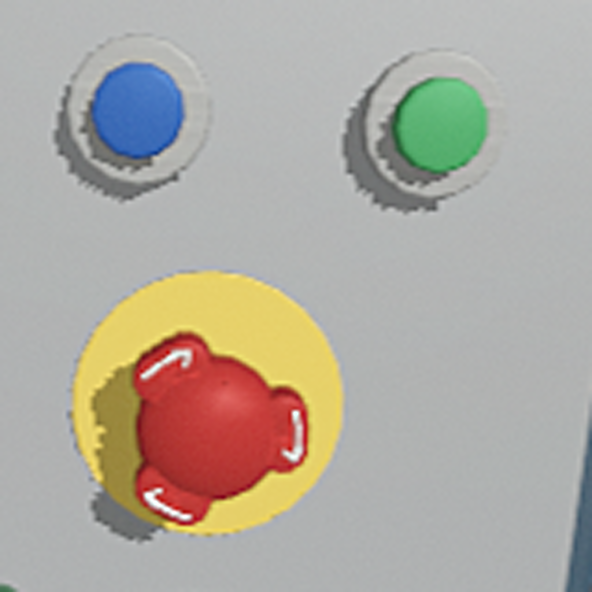

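```bash
python3 - <<'E'
from h import *
o=np.load('o1.npy',allow_pickle=True).item()
W=lambda u,v:(u/3.7+270-.3,v/3.7+80-.3)
c=atz('wrist',*W(207,402),143,o); print('disc',c)
print('blue',atz('wrist',*W(138,110),162,o),'green',atz('wrist',*W(441,125),162,o))
P=[atz('wrist',*W(*p),178,o) for p in[(295,433),(166,362),(168,505)]]
m=np.mean(P,0);print('head',m)
for p in P: d=p-m; print(np.hypot(*d[:2]),np.degrees(np.arctan2(d[1],d[0])))
E
```

```text
disc [545.58501774  58.13783186 143.        ]
blue [450.5552427   56.21532777 162.        ] green [472.58377853 142.50367612 162.        ]
head [546.92230139  58.08016088 178.        ]
25.743111783461714 79.21249675244496
25.76527144478307 -161.10221463072534
25.876610534168762 -40.90243429377014
```

Request:
{"method": "send_rows", "body": {
  "targets": [
    {"x": 0.104,"y": 0.006,"z": 0,"ax": 0,"ay": 0,"az": 0,"fingers": -1},
    {"x": 0.104,"y": 0.006,"z": -0.16,"ax": 0,"ay": 0,"az": 0,"fingers": -1},
    {"x": 0.104,"y": 0.006,"z": -0.32,"ax": 0,"ay": 0,"az": 0,"fingers": -1},
    {"x": 0.104,"y": 0.006,"z": -0.48,"ax": 0,"ay": 0,"az": 0,"fingers": -1},
    {"x": 0.104,"y": 0.006,"z": -0.6,"ax": 0,"ay": 0,"az": 0,"fingers": -1},
    {"x": 0.104,"y": 0.006,"z": -0.7,"ax": 0,"ay": 0,"az": 0,"fingers": -1},
    {"x": 0.104,"y": 0.006,"z": -0.74,"ax": 0,"ay": 0,"az": 0,"fingers": -1},
    {"x": 0.104,"y": 0.006,"z": -0.74,"ax": 0,"ay": 0,"az": 0,"fingers": -1},
    {"x": 0.104,"y": 0.006,"z": -0.74,"ax": 0,"ay": 0,"az": 0,"fingers": -1}
  ]
}}

```text
t: 3.7
position: [547.4, 55.4, 197.1]
tool_rot: [0.777, 0.63, 0.0, 0.0]
force: [0.3, 1.1, 0.6]
gripper_width: -0.2
```

```bash
python3 -c "
from h import *
o=status.get_obs();print(o['t'],o['qpos'].round(2),o['position'],o['force'])
save('wrist','w2');save('top','t2');a=save('side','s2')
cv2.imwrite('pics/s2c.png',cv2.resize(a[60:260,260:460,::-1],None,fx=2.9,fy=2.9,interpolation=cv2.INTER_CUBIC))
np.save('o2.npy',o)"
```

```text
3.7 [ 0.36  0.33 -0.7   1.89  0.25  1.01  0.92] [547.40612675  55.40551625 197.13009103] [0.34546497 1.1360338  0.60512865]
```

View pics/w2.png

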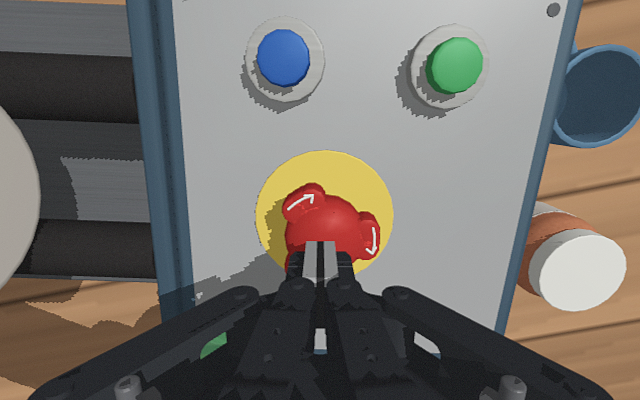

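View pics/s2c.png

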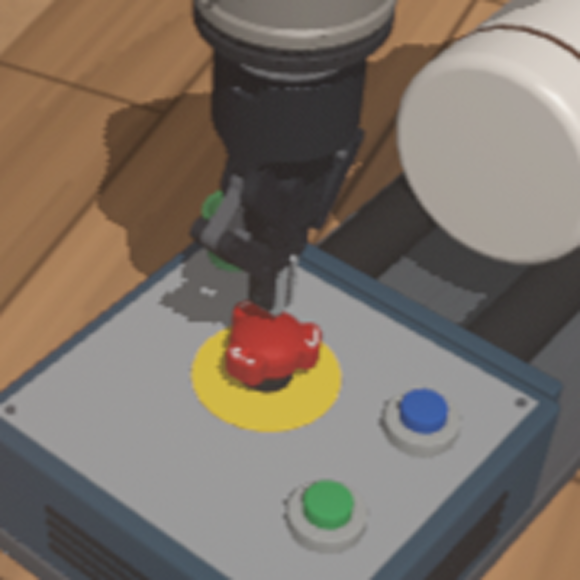

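Request:
{"method": "send_rows", "body": {
  "targets": [
    {"x": 0,"y": 0.004,"z": -0.02,"ax": 0,"ay": 0,"az": 0,"fingers": -1},
    {"x": 0,"y": 0.004,"z": -0.04,"ax": 0,"ay": 0,"az": 0,"fingers": -1},
    {"x": 0,"y": 0.004,"z": -0.05,"ax": 0,"ay": 0,"az": 0,"fingers": -1},
    {"x": 0,"y": 0.004,"z": -0.056,"ax": 0,"ay": 0,"az": 0,"fingers": -1},
    {"x": 0,"y": 0.004,"z": -0.062,"ax": 0,"ay": 0,"az": 0,"fingers": -1},
    {"x": 0,"y": 0.004,"z": -0.068,"ax": 0,"ay": 0,"az": 0,"fingers": -1},
    {"x": 0,"y": 0.004,"z": -0.074,"ax": 0,"ay": 0,"az": 0,"fingers": -1},
    {"x": 0,"y": 0.004,"z": -0.08,"ax": 0,"ay": 0,"az": 0,"fingers": -1}
  ]
}}

```text
t: 4.52
position: [547.2, 56.7, 176.5]
tool_rot: [0.777, 0.63, 0.0, 0.0]
force: [-2.5, -0.3, 5.4]
gripper_width: 0.0
```

Request:
{"method": "send_rows", "body": {
  "targets": [
    {"x": 0,"y": 0,"z": -0.005,"ax": 0,"ay": 0,"az": 0,"fingers": -1},
    {"x": 0,"y": 0,"z": -0.009,"ax": 0,"ay": 0,"az": 0,"fingers": -1},
    {"x": 0,"y": 0,"z": -0.013,"ax": 0,"ay": 0,"az": 0,"fingers": -1}
  ]
}}

```text
t: 4.77
position: [547.3, 56.7, 173.2]
tool_rot: [0.777, 0.63, 0.0, 0.0]
force: [-1.5, -1.0, 6.6]
gripper_width: -0.1
```

Request:
{"method": "send_rows", "body": {
  "targets": [
    {"x": 0,"y": 0,"z": -0.003,"ax": 0,"ay": 0,"az": 0,"fingers": -1},
    {"x": 0,"y": 0,"z": -0.006,"ax": 0,"ay": 0,"az": 0,"fingers": -1}
  ]
}}

```text
t: 4.93
position: [547.3, 56.7, 171.8]
tool_rot: [0.777, 0.63, 0.0, 0.0]
force: [-1.7, -0.3, 7.6]
gripper_width: 0.1
```

Request:
{"method": "send_rows", "body": {
  "targets": [
    {"x": 0,"y": 0,"z": -0.003,"ax": 0,"ay": 0,"az": 0,"fingers": -1},
    {"x": 0,"y": 0,"z": -0.003,"ax": 0,"ay": 0,"az": 0,"fingers": -1}
  ]
}}

```text
t: 5.1
position: [547.5, 56.8, 171.5]
tool_rot: [0.777, 0.63, 0.0, 0.0]
force: [-4.7, -0.7, 14.6]
gripper_width: -0.2
```

Request:
{"method": "send_rows", "body": {
  "targets": [
    {"x": 0,"y": 0,"z": 0.05,"ax": 0,"ay": 0,"az": 0,"fingers": -1},
    {"x": 0,"y": 0,"z": 0.12,"ax": 0,"ay": 0,"az": 0,"fingers": -1},
    {"x": 0,"y": 0,"z": 0.2,"ax": 0,"ay": 0,"az": 0,"fingers": -1},
    {"x": 0,"y": 0,"z": 0.2,"ax": 0,"ay": 0,"az": 0,"fingers": -1},
    {"x": 0,"y": 0,"z": 0.2,"ax": 0,"ay": 0,"az": 0,"fingers": -1},
    {"x": 0,"y": 0,"z": 0.2,"ax": 0,"ay": 0,"az": 0,"fingers": -1}
  ]
}}

```text
t: 5.6
position: [546.9, 56.5, 220.7]
tool_rot: [0.777, 0.63, -0.0, 0.0]
force: [-0.5, 0.4, -0.3]
gripper_width: -0.0
```

```bash
python3 -c "
from h import *
o=status.get_obs();print(o['t'],o['qpos'].round(2),o['position'],o['force'],R.from_quat(o['tool_rot']).as_matrix().round(3))
save('wrist','w3');a=save('side','s3')
cv2.imwrite('pics/s3c.png',cv2.resize(a[100:260,290:450,::-1],None,fx=3.6,fy=3.6,interpolation=cv2.INTER_CUBIC))
np.save('o3.npy',o)"
```

```text
5.6 [ 0.37  0.31 -0.71  1.87  0.23  1.05  0.94] [546.90287099  56.50257395 220.66741546] [-0.51333624  0.41528521 -0.33042063] [[ 0.207  0.978 -0.   ]
 [ 0.978 -0.207 -0.   ]
 [-0.    -0.    -1.   ]]
```

View pics/w3.png

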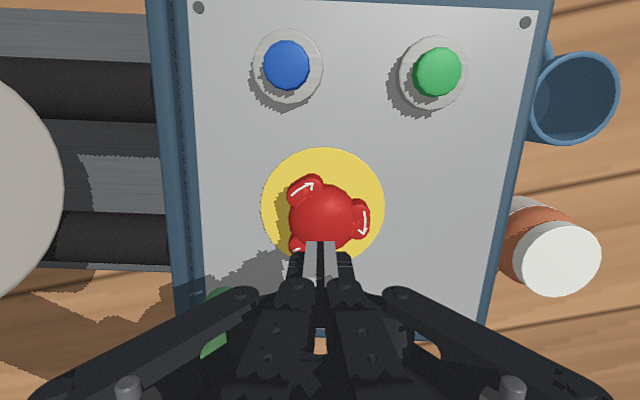

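View pics/s3c.png

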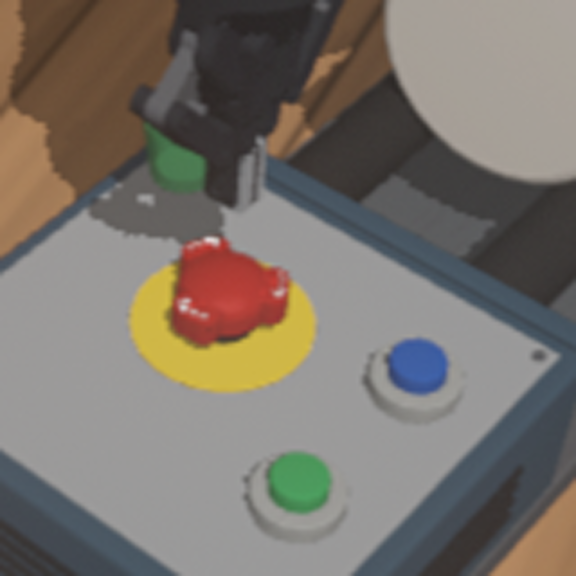

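Request:
{"method": "send_rows", "body": {
  "targets": [
    {"x": -0.03,"y": 0.04,"z": 0,"ax": 0,"ay": 0,"az": -0.039,"fingers": -1},
    {"x": -0.06,"y": 0.08,"z": 0,"ax": 0,"ay": 0,"az": -0.078,"fingers": -1},
    {"x": -0.09,"y": 0.12,"z": 0,"ax": 0,"ay": 0,"az": -0.117,"fingers": -1},
    {"x": -0.114,"y": 0.165,"z": 0,"ax": 0,"ay": 0,"az": -0.156,"fingers": -1},
    {"x": -0.114,"y": 0.165,"z": 0,"ax": 0,"ay": 0,"az": -0.195,"fingers": -1},
    {"x": -0.114,"y": 0.165,"z": 0,"ax": 0,"ay": 0,"az": -0.234,"fingers": -1},
    {"x": -0.114,"y": 0.165,"z": 0,"ax": 0,"ay": 0,"az": -0.273,"fingers": -1},
    {"x": -0.114,"y": 0.165,"z": 0,"ax": 0,"ay": 0,"az": -0.312,"fingers": -1},
    {"x": -0.114,"y": 0.165,"z": 0,"ax": 0,"ay": 0,"az": -0.351,"fingers": -1},
    {"x": -0.114,"y": 0.165,"z": 0,"ax": 0,"ay": 0,"az": -0.39,"fingers": -1},
    {"x": -0.114,"y": 0.165,"z": 0,"ax": 0,"ay": 0,"az": -0.429,"fingers": -1},
    {"x": -0.114,"y": 0.165,"z": 0,"ax": 0,"ay": 0,"az": -0.468,"fingers": -1}
  ]
}}

```text
t: 6.7
position: [518.2, 97.9, 220.1]
tool_rot: [0.998, -0.057, -0.001, 0.0]
force: [-0.0, 0.6, 0.1]
gripper_width: -0.0
```

Request:
{"method": "send_rows", "body": {
  "targets": [
    {"x": 0,"y": 0,"z": 0,"ax": 0,"ay": 0,"az": -0.026,"fingers": -1},
    {"x": 0,"y": 0,"z": -0.04,"ax": 0,"ay": 0,"az": -0.026,"fingers": -1},
    {"x": 0,"y": 0,"z": -0.08,"ax": 0,"ay": 0,"az": -0.026,"fingers": -1},
    {"x": 0,"y": 0,"z": -0.08,"ax": 0,"ay": 0,"az": -0.026,"fingers": -1}
  ]
}}

```text
t: 7.03
position: [517.3, 97.6, 198.0]
tool_rot: [0.996, -0.093, -0.002, 0.0]
force: [-0.1, -0.6, -0.2]
gripper_width: 0.0
```

```bash
python3 -c "
from h import *
o=status.get_obs();print(o['t'],o['qpos'].round(2),o['position'],o['force'],R.from_quat(o['tool_rot']).as_matrix().round(3))
save('wrist','w4');a=save('side','s4')
cv2.imwrite('pics/s4c.png',cv2.resize(a[100:260,290:450,::-1],None,fx=3.6,fy=3.6,interpolation=cv2.INTER_CUBIC))
np.save('o4.npy',o)"
```

```text
7.0333 [ 0.11  0.26 -0.49  1.95  0.14  0.98 -0.63] [517.27031299  97.5709287  197.99742464] [-0.05911115 -0.60832024 -0.20261509] [[ 0.983 -0.185 -0.004]
 [-0.185 -0.983 -0.001]
 [-0.003  0.001 -1.   ]]
```

View pics/w4.png

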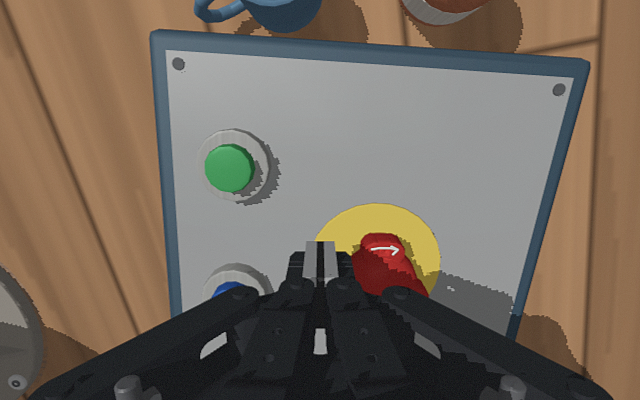

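View pics/s4c.png

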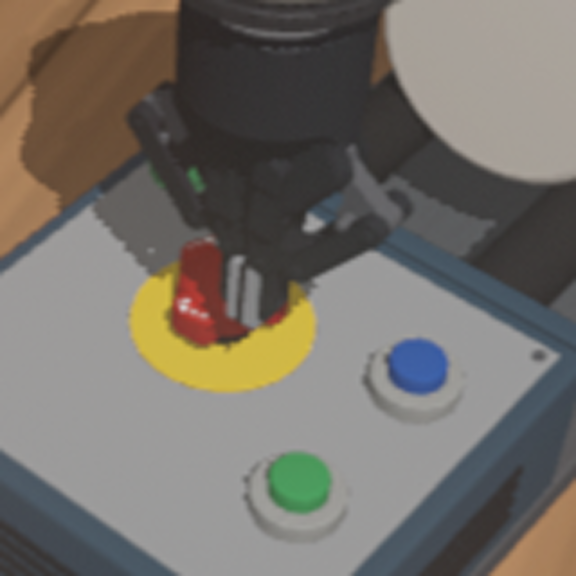

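Request:
{"method": "send_rows", "body": {
  "targets": [
    {"x": 0.004,"y": 0,"z": -0.06,"ax": 0,"ay": 0,"az": 0,"fingers": -1},
    {"x": 0.004,"y": 0,"z": -0.12,"ax": 0,"ay": 0,"az": 0,"fingers": -1},
    {"x": 0.004,"y": 0,"z": -0.17,"ax": 0,"ay": 0,"az": 0,"fingers": -1},
    {"x": 0.004,"y": 0,"z": -0.19,"ax": 0,"ay": 0,"az": 0,"fingers": -1},
    {"x": 0.004,"y": 0,"z": -0.19,"ax": 0,"ay": 0,"az": 0,"fingers": -1}
  ]
}}

```text
t: 7.55
position: [519.0, 97.8, 152.2]
tool_rot: [0.996, -0.094, -0.001, 0.0]
force: [-0.2, 0.2, 0.2]
gripper_width: 0.1
```

Request:
{"method": "send_rows", "body": {
  "targets": [
    {"x": 0.008,"y": -0.0016,"z": 0,"ax": 0,"ay": 0,"az": 0,"fingers": -1},
    {"x": 0.016,"y": -0.0032,"z": 0,"ax": 0,"ay": 0,"az": 0,"fingers": -1},
    {"x": 0.024,"y": -0.0048,"z": 0,"ax": 0,"ay": 0,"az": 0,"fingers": -1},
    {"x": 0.024,"y": -0.0048,"z": 0,"ax": 0,"ay": 0,"az": 0,"fingers": -1}
  ]
}}

```text
t: 7.88
position: [526.4, 96.6, 153.9]
tool_rot: [0.996, -0.095, 0.001, -0.0]
force: [-0.2, 0.0, 0.5]
gripper_width: -0.2
```

```bash
python3 -c "
from h import *
o=status.get_obs();print(o['t'],o['qpos'].round(2),o['position'],o['force'],o['wrist_torque'])
save('wrist','w5');a=save('side','s5')
cv2.imwrite('pics/s5c.png',cv2.resize(a[100:260,290:450,::-1],None,fx=3.6,fy=3.6,interpolation=cv2.INTER_CUBIC))
np.save('o5.npy',o)"
```

```text
7.8833 [ 0.1   0.32 -0.47  1.97  0.19  0.89 -0.66] [526.38144047  96.6028477  153.89008388] [-0.19147821  0.03800775  0.49133762] [-0.04885408 -0.00283439  0.03194032]
```

View pics/w5.png

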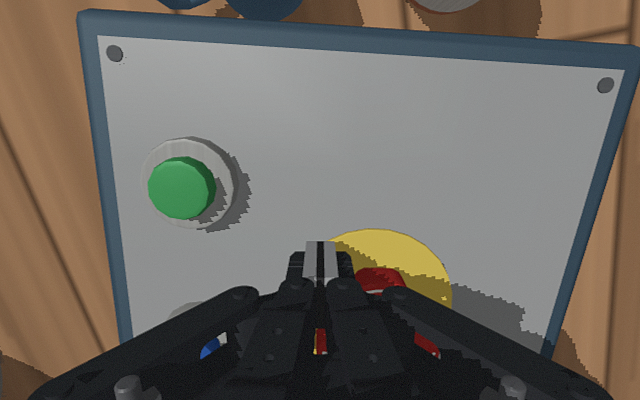

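View pics/s5c.png

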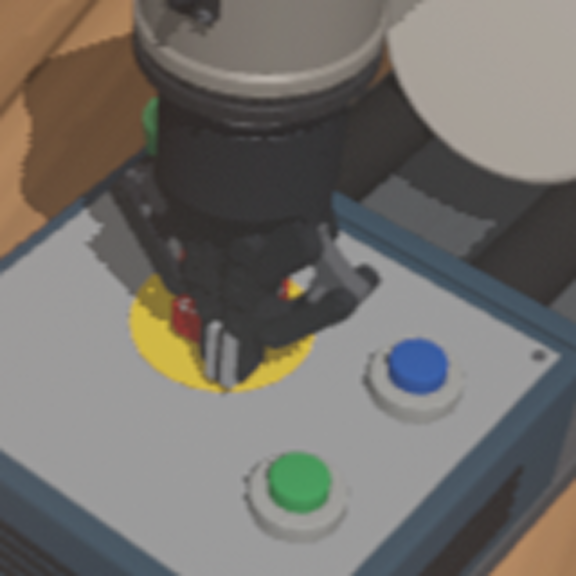

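Request:
{"method": "send_rows", "body": {
  "targets": [
    {"x": 0.006,"y": -0.0012,"z": -0.012,"ax": 0,"ay": 0,"az": 0,"fingers": -1},
    {"x": 0.012,"y": -0.0024,"z": -0.012,"ax": 0,"ay": 0,"az": 0,"fingers": -1},
    {"x": 0.012,"y": -0.0024,"z": -0.012,"ax": 0,"ay": 0,"az": 0,"fingers": -1}
  ]
}}

```text
t: 8.23
position: [528.8, 96.0, 150.1]
tool_rot: [0.996, -0.094, -0.0, -0.0]
force: [1.1, 0.1, 0.4]
gripper_width: 0.1
```

Request:
{"method": "send_rows", "body": {
  "targets": [
    {"x": 0.006,"y": -0.0012,"z": 0,"ax": 0,"ay": 0,"az": 0,"fingers": -1},
    {"x": 0.008,"y": -0.0016,"z": 0,"ax": 0,"ay": 0,"az": 0,"fingers": -1},
    {"x": 0.008,"y": -0.0016,"z": 0,"ax": 0,"ay": 0,"az": 0,"fingers": -1}
  ]
}}

```text
t: 8.48
position: [530.6, 95.9, 150.3]
tool_rot: [0.996, -0.094, -0.0, -0.0]
force: [-1.8, 1.4, 0.0]
gripper_width: 0.0
```

```bash
python3 - <<'E'
import numpy as np
v=np.array([-15.8,38.2])
for f in np.arange(0,1.01,.1):
    c,s=np.cos(f),np.sin(f); w=np.array([c*v[0]+s*v[1],-s*v[0]+c*v[1]]); print(round(f,1),((w-v)/250).round(4),(-f/np.pi).round(4))
E
```

```text
0.0 [0. 0.] -0.0
0.1 [0.0156 0.0055] -0.0318
0.2 [0.0316 0.0095] -0.0637
0.3 [0.048  0.0119] -0.0955
0.4 [0.0645 0.0125] -0.1273
0.5 [0.081  0.0116] -0.1592
0.6 [0.0973 0.009 ] -0.191
0.7 [0.1133 0.0048] -0.2228
0.8 [ 0.1288 -0.001 ] -0.2546
0.9 [ 0.1436 -0.0083] -0.2865
1.0 [ 0.1576 -0.0171] -0.3183
```

Request:
{"method": "send_rows", "body": {
  "targets": [
    {"x": 0.008,"y": 0.003,"z": 0,"ax": 0,"ay": 0,"az": -0.016,"fingers": -1},
    {"x": 0.0156,"y": 0.0055,"z": 0,"ax": 0,"ay": 0,"az": -0.0318,"fingers": -1},
    {"x": 0.0235,"y": 0.0075,"z": 0,"ax": 0,"ay": 0,"az": -0.048,"fingers": -1},
    {"x": 0.0316,"y": 0.0095,"z": 0,"ax": 0,"ay": 0,"az": -0.0637,"fingers": -1},
    {"x": 0.04,"y": 0.0108,"z": 0,"ax": 0,"ay": 0,"az": -0.08,"fingers": -1},
    {"x": 0.048,"y": 0.0119,"z": 0,"ax": 0,"ay": 0,"az": -0.0955,"fingers": -1},
    {"x": 0.048,"y": 0.0119,"z": 0,"ax": 0,"ay": 0,"az": -0.0955,"fingers": -1}
  ]
}}

```text
t: 9.07
position: [542.7, 99.0, 150.4]
tool_rot: [0.97, -0.243, -0.0, -0.0]
force: [-0.6, 2.4, 0.5]
gripper_width: -0.1
```

```bash
python3 -c "
from h import *
o=status.get_obs();print(o['t'],o['qpos'].round(2),o['position'],o['force'],o['wrist_torque'],R.from_quat(o['tool_rot']).as_matrix()[:2,0])
save('top','t6');a=save('side','s6')
cv2.imwrite('pics/s6c.png',cv2.resize(a[100:260,290:450,::-1],None,fx=3.6,fy=3.6,interpolation=cv2.INTER_CUBIC))
"
```

```text
9.0667 [ 0.04  0.35 -0.41  1.94  0.17  0.89 -0.95] [542.74055373  99.04014963 150.36935955] [-0.60965733  2.43286688  0.46915184] [ 0.44749378  0.29693986 -0.03684888] [ 0.88170117 -0.47180825]
```

View pics/s6c.png

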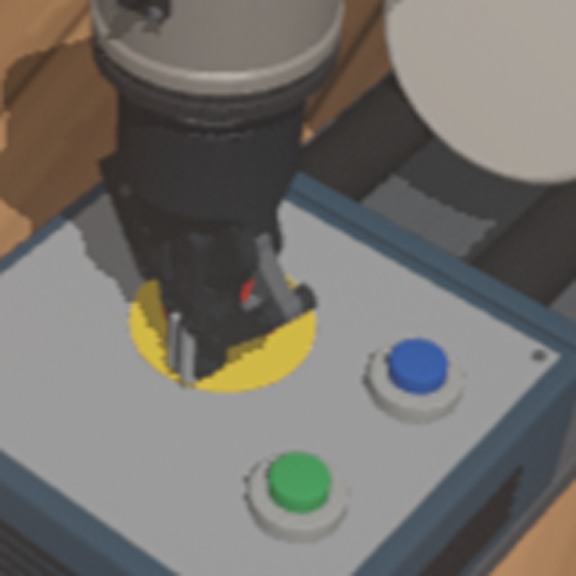

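Request:
{"method": "send_rows", "body": {
  "targets": [
    {"x": 0.008,"y": 0.0004,"z": 0,"ax": 0,"ay": 0,"az": -0.016,"fingers": -1},
    {"x": 0.0165,"y": 0.0006,"z": 0,"ax": 0,"ay": 0,"az": -0.0318,"fingers": -1},
    {"x": 0.025,"y": 0.0002,"z": 0,"ax": 0,"ay": 0,"az": -0.048,"fingers": -1},
    {"x": 0.033,"y": -0.0003,"z": 0,"ax": 0,"ay": 0,"az": -0.0637,"fingers": -1},
    {"x": 0.041,"y": -0.0014,"z": 0,"ax": 0,"ay": 0,"az": -0.08,"fingers": -1},
    {"x": 0.041,"y": -0.0014,"z": 0,"ax": 0,"ay": 0,"az": -0.08,"fingers": -1}
  ]
}}

```text
t: 9.67
position: [553.3, 98.7, 150.6]
tool_rot: [0.932, -0.362, 0.0, -0.0]
force: [0.3, 4.1, 2.4]
gripper_width: 0.1
```

Request:
{"method": "send_rows", "body": {
  "targets": [
    {"x": 0.008,"y": -0.0015,"z": 0,"ax": 0,"ay": 0,"az": -0.016,"fingers": -1},
    {"x": 0.016,"y": -0.0035,"z": 0,"ax": 0,"ay": 0,"az": -0.032,"fingers": -1},
    {"x": 0.0243,"y": -0.0057,"z": 0,"ax": 0,"ay": 0,"az": -0.048,"fingers": -1},
    {"x": 0.0243,"y": -0.0057,"z": 0,"ax": 0,"ay": 0,"az": -0.048,"fingers": -1}
  ]
}}

```text
t: 10.0
position: [559.4, 97.3, 150.7]
tool_rot: [0.902, -0.431, 0.0, -0.001]
force: [0.8, 4.9, 4.1]
gripper_width: 0.1
```

```bash
python3 -c "
from h import *
o=status.get_obs();print(o['t'],o['qpos'].round(2),o['position'],o['force'],o['wrist_torque'],R.from_quat(o['tool_rot']).as_matrix()[:2,0])
a=save('wrist','w7');a=save('side','s7')
cv2.imwrite('pics/s7c.png',cv2.resize(a[100:260,290:450,::-1],None,fx=3.6,fy=3.6,interpolation=cv2.INTER_CUBIC))
"
```

```text
10.0 [-0.02  0.36 -0.32  1.91  0.14  0.89 -1.31] [559.41306473  97.30317864 150.67572624] [0.76639825 4.91105571 4.08325962] [ 0.87972555 -0.03351702  0.02424467] [ 0.62882595 -0.77754606]
```

View pics/s7c.png

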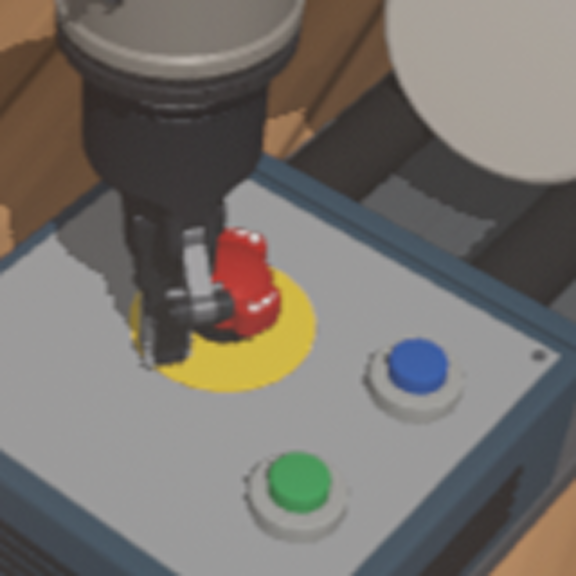

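View pics/w7.png

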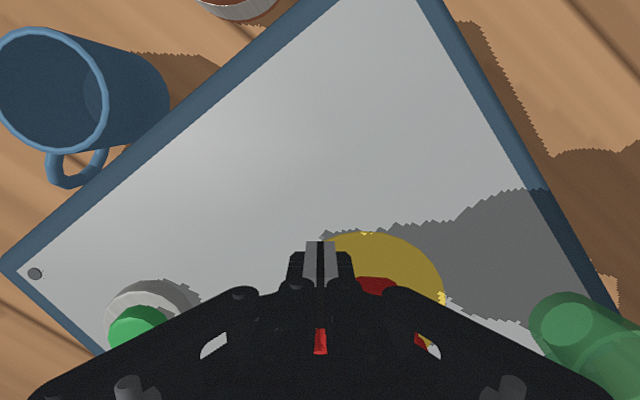

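Request:
{"method": "send_rows", "body": {
  "targets": [
    {"x": 0.008,"y": -0.0028,"z": 0.007,"ax": 0,"ay": 0,"az": -0.016,"fingers": -1},
    {"x": 0.0155,"y": -0.0058,"z": 0.014,"ax": 0,"ay": 0,"az": -0.0318,"fingers": -1},
    {"x": 0.023,"y": -0.0093,"z": 0.02,"ax": 0,"ay": 0,"az": -0.0478,"fingers": -1},
    {"x": 0.023,"y": -0.0093,"z": 0.02,"ax": 0,"ay": 0,"az": -0.0478,"fingers": -1}
  ]
}}

```text
t: 10.43
position: [564.6, 94.6, 155.2]
tool_rot: [0.868, -0.497, -0.0, -0.0]
force: [2.1, 4.8, -1.7]
gripper_width: -0.1
```

```bash
python3 -c "
from h import *
o=status.get_obs();print(o['t'],o['position'],o['force'],o['wrist_torque'],R.from_quat(o['tool_rot']).as_matrix()[:2,0])
a=save('side','s8')
cv2.imwrite('pics/s8c.png',cv2.resize(a[100:260,290:450,::-1],None,fx=3.6,fy=3.6,interpolation=cv2.INTER_CUBIC))
"
```

```text
10.4333 [564.55872842  94.58036651 155.17906519] [ 2.07546717  4.78729519 -1.68165826] [ 0.99735307 -0.15348822  0.03309324] [ 0.50517364 -0.86301769]
```

View pics/s8c.png

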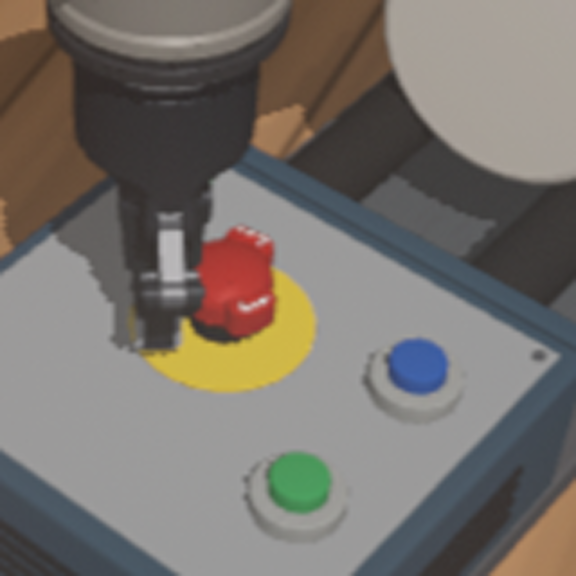

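Request:
{"method": "send_rows", "body": {
  "targets": [
    {"x": -0.0153,"y": 0.0065,"z": 0,"ax": 0,"ay": 0,"az": 0.0318,"fingers": -1},
    {"x": -0.031,"y": 0.0115,"z": 0,"ax": 0,"ay": 0,"az": 0.0637,"fingers": -1},
    {"x": -0.0471,"y": 0.0148,"z": 0,"ax": 0,"ay": 0,"az": 0.0955,"fingers": -1},
    {"x": -0.0635,"y": 0.0166,"z": 0,"ax": 0,"ay": 0,"az": 0.1273,"fingers": -1},
    {"x": -0.0801,"y": 0.0167,"z": 0,"ax": 0,"ay": 0,"az": 0.1592,"fingers": -1},
    {"x": -0.0965,"y": 0.0152,"z": 0,"ax": 0,"ay": 0,"az": 0.191,"fingers": -1},
    {"x": -0.1127,"y": 0.012,"z": 0,"ax": 0,"ay": 0,"az": 0.2228,"fingers": -1},
    {"x": -0.1285,"y": 0.0073,"z": 0,"ax": 0,"ay": 0,"az": 0.2546,"fingers": -1},
    {"x": -0.1363,"y": 0.0045,"z": 0,"ax": 0,"ay": 0,"az": 0.2706,"fingers": -1},
    {"x": -0.18,"y": 0.013,"z": 0,"ax": 0,"ay": 0,"az": 0.2706,"fingers": -1},
    {"x": -0.2,"y": 0.017,"z": 0,"ax": 0,"ay": 0,"az": 0.2706,"fingers": -1},
    {"x": -0.2,"y": 0.017,"z": 0,"ax": 0,"ay": 0,"az": 0.2706,"fingers": -1}
  ]
}}

```text
t: 11.48
position: [513.2, 98.7, 155.2]
tool_rot: [0.995, -0.096, -0.0, 0.0]
force: [0.9, -0.1, -0.3]
gripper_width: 0.2
```

Request:
{"method": "send_rows", "body": {
  "targets": [
    {"x": 0,"y": 0,"z": 0.1,"ax": 0,"ay": 0,"az": 0,"fingers": -1},
    {"x": 0,"y": 0,"z": 0.2,"ax": 0,"ay": 0,"az": 0,"fingers": -1},
    {"x": -0.1,"y": 0,"z": 0.2,"ax": 0,"ay": 0,"az": 0,"fingers": -1},
    {"x": -0.1,"y": 0,"z": 0.2,"ax": 0,"ay": 0,"az": 0,"fingers": -1},
    {"x": -0.1,"y": 0,"z": 0.2,"ax": 0,"ay": 0,"az": 0,"fingers": -1}
  ]
}}

```text
t: 11.9
position: [489.1, 98.6, 205.7]
tool_rot: [0.995, -0.096, 0.0, 0.0]
force: [1.7, -0.3, -0.0]
gripper_width: -0.2
```

```bash
python3 -c "
from h import *
o=status.get_obs();print(o['t'],o['position'],o['force'],o['wrist_torque'],R.from_quat(o['tool_rot']).as_matrix()[:2,0])
a=save('side','s9')
b=np.load('pics/side0.npy');c=np.load('pics/s3.npy')
f=lambda a:cv2.resize(a[150:240,320:410,::-1],None,fx=2.9,fy=2.9,interpolation=cv2.INTER_CUBIC)
cv2.imwrite('pics/s9c.png',np.hstack([f(b),f(c),f(a)]))
a=save('top','t9')
"
```

```text
11.9 [489.14979868  98.6367148  205.69331032] [ 1.66067    -0.28357519 -0.04657448] [-0.0236831  -0.00868559  0.01640413] [ 0.98172496 -0.19030287]
```

View pics/s9c.png

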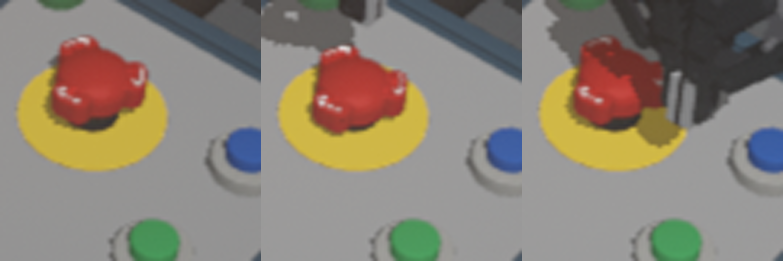

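View pics/t9.png

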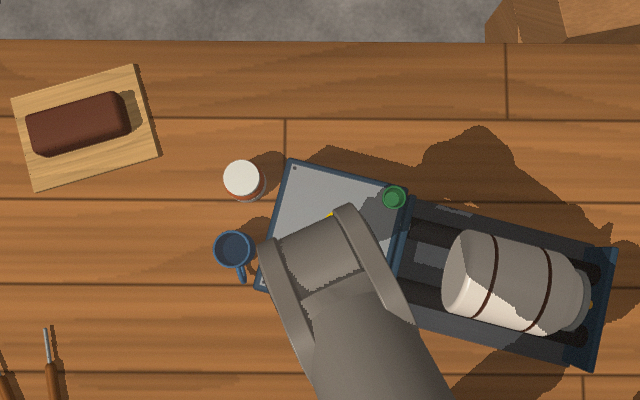

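Request:
{"method": "send_rows", "body": {
  "targets": [
    {"x": -0.08,"y": -0.085,"z": 0,"ax": 0,"ay": 0,"az": 0,"fingers": -1},
    {"x": -0.155,"y": -0.17,"z": 0,"ax": 0,"ay": 0,"az": 0,"fingers": -1},
    {"x": -0.155,"y": -0.17,"z": -0.06,"ax": 0,"ay": 0,"az": 0,"fingers": -1},
    {"x": -0.155,"y": -0.17,"z": -0.12,"ax": 0,"ay": 0,"az": 0,"fingers": -1},
    {"x": -0.155,"y": -0.17,"z": -0.13,"ax": 0,"ay": 0,"az": 0,"fingers": -1},
    {"x": -0.155,"y": -0.17,"z": -0.13,"ax": 0,"ay": 0,"az": 0,"fingers": -1}
  ]
}}

```text
t: 12.5
position: [450.7, 56.3, 172.0]
tool_rot: [0.995, -0.095, -0.001, 0.0]
force: [-0.1, 0.6, 0.7]
gripper_width: 0.3
```

```bash
python3 -c "
from h import *
o=status.get_obs();print(o['t'],o['qpos'].round(2),o['position'],o['force'],o['wrist_torque'])
a=save('side','s10')
cv2.imwrite('pics/s10c.png',cv2.resize(a[120:270,320:470,::-1],None,fx=3.6,fy=3.6,interpolation=cv2.INTER_CUBIC))
save('wrist','w10')
"
```

```text
12.5 [ 0.18  0.17 -0.48  2.12  0.1   0.88 -0.55] [450.66644138  56.33387483 171.96789691] [-0.08073974  0.59127382  0.67045943] [ 0.00010904 -0.0015193   0.04169044]
```

View pics/s10c.png

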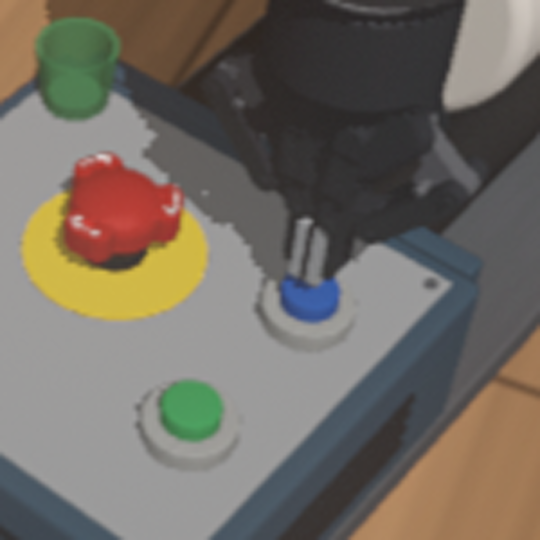

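View pics/w10.png

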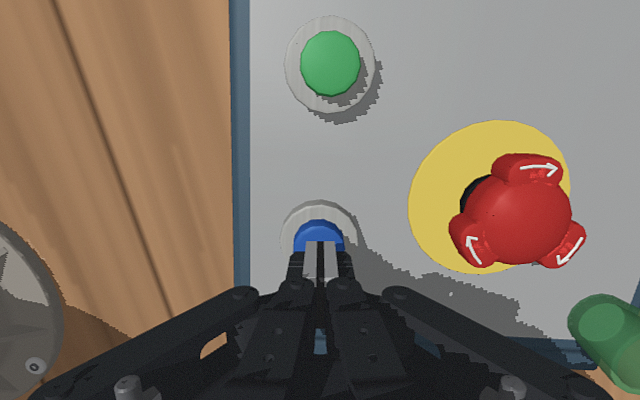

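Request:
{"method": "send_rows", "body": {
  "targets": [
    {"x": 0,"y": 0,"z": -0.03,"ax": 0,"ay": 0,"az": 0,"fingers": -1},
    {"x": 0,"y": 0,"z": -0.04,"ax": 0,"ay": 0,"az": 0,"fingers": -1},
    {"x": 0,"y": 0,"z": -0.05,"ax": 0,"ay": 0,"az": 0,"fingers": -1},
    {"x": 0,"y": 0,"z": -0.058,"ax": 0,"ay": 0,"az": 0,"fingers": -1},
    {"x": 0,"y": 0,"z": -0.064,"ax": 0,"ay": 0,"az": 0,"fingers": -1},
    {"x": 0,"y": 0,"z": -0.064,"ax": 0,"ay": 0,"az": 0,"fingers": -1}
  ]
}}

```text
t: 13.1
position: [451.1, 56.4, 156.8]
tool_rot: [0.995, -0.095, 0.0, -0.0]
force: [-1.0, 0.2, 4.3]
gripper_width: 0.3
```

Request:
{"method": "send_rows", "body": {
  "targets": [
    {"x": 0,"y": 0,"z": -0.004,"ax": 0,"ay": 0,"az": 0,"fingers": -1},
    {"x": 0,"y": 0,"z": -0.007,"ax": 0,"ay": 0,"az": 0,"fingers": -1},
    {"x": 0,"y": 0,"z": -0.007,"ax": 0,"ay": 0,"az": 0,"fingers": -1}
  ]
}}

```text
t: 13.35
position: [451.2, 56.4, 155.8]
tool_rot: [0.995, -0.096, 0.0, 0.0]
force: [-6.4, 0.1, 19.0]
gripper_width: -0.1
```

Fully in against its stop (force rose to 19 N). Release and back off.

Request:
{"method": "send_rows", "body": {
  "targets": [
    {"x": 0,"y": 0,"z": 0.05,"ax": 0,"ay": 0,"az": 0,"fingers": -1},
    {"x": 0,"y": 0,"z": 0.15,"ax": 0,"ay": 0,"az": 0,"fingers": -1},
    {"x": 0,"y": 0,"z": 0.3,"ax": 0,"ay": 0,"az": 0,"fingers": -1},
    {"x": 0,"y": 0,"z": 0.45,"ax": 0,"ay": 0,"az": 0,"fingers": -1},
    {"x": 0,"y": 0,"z": 0.6,"ax": 0,"ay": 0,"az": 0,"fingers": -1},
    {"x": 0,"y": 0,"z": 0.6,"ax": 0,"ay": 0,"az": 0,"fingers": -1},
    {"x": 0,"y": 0,"z": 0.6,"ax": 0,"ay": 0,"az": 0,"fingers": -1}
  ]
}}

```text
t: 13.93
position: [451.7, 56.4, 306.9]
tool_rot: [0.995, -0.096, 0.002, -0.0]
force: [-0.2, -0.8, -1.0]
gripper_width: -0.1
```

```bash
python3 -c "
from h import *
o=status.get_obs();print(o['t'],o['qpos'].round(2),o['position'],o['force'],o['wrist_torque'])
a=save('side','s11');b=np.load('pics/side0.npy')
f=lambda a:cv2.resize(a[120:370,200:450,::-1],None,fx=1.6,fy=1.6,interpolation=cv2.INTER_CUBIC)
cv2.imwrite('pics/s11c.png',np.hstack([f(b),f(a)]))
"
```

```text
13.9333 [ 0.21  0.02 -0.48  1.96  0.01  1.17 -0.46] [451.66781219  56.3949394  306.85584733] [-0.19244076 -0.84228558 -1.04195073] [ 0.01271729  0.00878489 -0.05407729]
```

View pics/s11c.png

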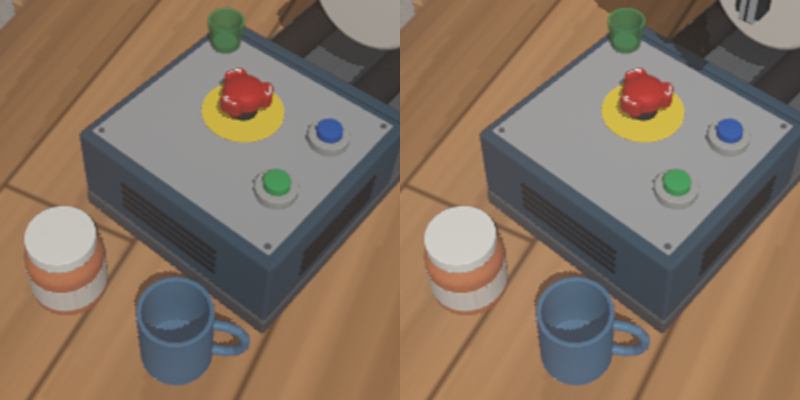

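The before and after views match: red head out and home, blue and green out, and the mug, tub and pot where they were. The arm is clear of everything.

```bash
python3 -c "
from h import *
print(job.finish_job())"
```

```text
the job is handed in; nothing more can be done
None
```

I ran the whole stop test with shut fingertips and handed the job in at about 14 s of the 53 s allowed. The hand-in gives no verdict, so these results come from the pictures and the force readings.

- **Stop button pressed:** I pushed the red head to its hard stop (about 15 N), then took the finger off. The picture showed it staying in by itself.
- **Twist and release:** I pushed one lobe clockwise with about 5 N, as far as about 0.85 rad, and followed it back. The next side and wrist pictures showed the head out and home.
- **Reset:** I pressed the blue button in about 6 mm, where it met its stop at 19 N, and let it go.
- **Last check:** side pictures from before and after match. The red head is out and home, the blue and green buttons are out, and the mug, tub and pot have not visibly moved. The arm stands clear, about 145 mm above the blue button.

One reading I had not expected was about 4 N of upward force on the fingers around 0.7 rad. I took it to be the head springing up, so I raised the fingers about 5 mm and it went away. No check failed, but the estimates of the stop button's position from the different cameras differed by up to about 3 mm.

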